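# Tilt the sorting board until the plain medallion slides and the coaster stays

### The arm

A 6-joint arm with a two-finger parallel gripper is mounted at the origin on the work surface. World frame = base frame: x ahead of the robot, y to its left, z up, the work surface at z = 0. Lengths are in m, angles in rad, forces in N, time in s.
With the tool pointing down it reaches from about 0.325 to 0.85 m from the base axis. Payload 15.5 kg.
Tool frame: the origin (TCP) lies on the mounting face of the last link; the fingertips stand manip.tip_reach ahead of it and the grasp point (between the pads) lies 172 mm ahead of it (manip.tip_reach is the distance from the TCP to the fingertips, in m); z points along the fingers, y is the direction in which the jaws open and shut (so a half turn about z gives the same grasp; the last joint's range is limited). The gripper opens to 91 mm and grips with 3 to 60 N. Pads are 32 mm wide; open, the fingers measure 118 mm over their backs; the gripper's body (76 mm by 178 mm) begins 60 mm behind the grasp point.
Start: joints at [-0.096, 0.494, 1.345, -0, 1.302, -0.096], TCP at [0.625, 0, 0.405] pointing down, gripper open.
Joint ranges: [-2.91, 2.91], [-0.82, 2.16], [0.22, 2.67], [-1.22, 4.37], [0.12, 2.79], [-3.08, 3.08]. Speed limits (rad/s): [1.89, 1.89, 2.57, 3.01, 3.01, 3.01].

### API

Orientations are given as a rotation vector (axis times angle).
In Python, from rig import manip gives the robot as it stands.
- The arm moves only by the shell command python3 -m crank 'ROWS' [OPENING] [FORCE]. ROWS is JSON, a list of rows, each an object with "slide": the shift along the tool's x, y, z in m, a list of three; "roll": the turn about the tool's z in degrees. In form: [{"slide": [tx, ty, tz], "roll": roll}, ...]. A call has 1 to 20 rows; each row shifts and turns the commanded pose from where the row before left it, along the tool's axes as they then stand; what a row does not reach is not made up. A row lasts 1/10 s, in which the tool goes at most 50 mm and 8.59 degrees, less where a joint would pass 70% of its speed; a pose out of reach is approached as far as the arm can. A call is refused whole if a number of a shift passes 0.05 or a number of a turn 8.59, either way. A call with a gripper value outside its range is refused whole. OPENING is the opening, from 0 (shut) to 1 (fully open), set as the call begins (- or left out, the last holds). The fingers move at their own pace and stop on an object; FORCE is the grip in N (left out, the last holds). Time passes only in rows, so rows that do not move let the fingers close. It gives the time, the measured TCP pose, the force and the opening at its end, in the units of the state.
- manip.read_state(): the state, without advancing time (a new reading comes with each control period).
- manip.snapshot(name): name is "scene" or "side" or "wrist"; returns a dict with "img" (420x560x3 uint8, red, green, blue), "vfov" (degrees; the focal length in pixels is half the picture's height over the tangent of half this angle, whatever the lens; pixels are square), "cx", "cy" (the principal point, pixels), "dist_coeffs" ([k1, k2, p1, p2, k3] as OpenCV has them; the pictures are not rectified), "camera_from_world" (4x4, takes a point from world to camera coordinates). Camera axes: x right, y up, looking along -z (the intrinsics and any distortion apply to the point x, -y, -z); pixel columns grow to the right and rows downward; lengths in m; the calibration is good to about 2 mm. A picture is of the moment at which its call begins. There is no depth.
- manip.finish_job(): hands the job in, once; it reports no verdict.
The state is a dict: "clock": time; "q": joint angles; "joint_vel": joint speeds; "effort": joint torques, N m; "position": TCP position; "orientation": TCP orientation; "contact_force": force on the tool from outside, world axes, zero at the start; "ft_torque": the same for the moment, N m; "opening": finger opening in m.
Only numpy, scipy, OpenCV 4.12 (cv2) and the standard library are available. Lean on these libraries where they do the work, as an engineer would, in place of code of your own. Each camera call takes 0.05 s, during which the arm holds its last target.

### The job

Grip the steel bar at the end of the sorting board and gently raise the board until the round metal medallion just starts to slide, then keep hold of the bar and keep the board still at that slope while the medallion slides gently by itself all the way down to the wooden stop at the low end. The square rubber-backed coaster beside it must stay where it lies on the board. Then let go and leave the board standing at that slope; do not touch the two pieces, drag the hinge pins along their slots by tugging the bar lengthwise, or disturb the jar, the bowl and the tin.

Things in the scene. Friction and masses are not known exactly. Their poses are not given: they have to be found in the camera images.
- stand: Fixed plywood base plate, 330 x 200 x 12 mm, with two dark steel cheeks that carry the board's hinge. Origin on the table right below the middle of the hinge axis (pins at 0), which is level and 60 mm above the table; x points level from the hinge towards the bar end, y along the hinge axis, z up. The plate reaches from x -50 to +280 mm.
- board (a joint): Slope of the board in rad: 0 = level (start), grows as the bar end rises, limit 0.62. The hinge is stiff: the board stays where it is left. Raising it takes 7 to 9 N upwards at the bar. The slope at which the medallion begins to slide changes from time to time, between about 0.19 and 0.42 rad; the coaster needs 0.05 to 0.1 rad more.
- pins (a joint): Shift in m of the hinge pins (and with them the whole board) along level slots in the stand's cheeks: 0 at the start, + towards the bar end. They are clamped by friction only and slip when the bar is pulled or pushed level along the board with more than about 10 N, for instance when it is lifted straight up instead of round the hinge; they must stay within 4 mm of 0.
- board_pivot (a point): Point on the board, in the middle of its hinge axis, level with the white top face; x runs up along the face towards the bar, y across it along the hinge axis, z out of the face. Board 310 x 188 x 8 mm, x -10 to +300 mm; side rails 6 mm wide stand 12 mm above the face; a middle rail (y = 0, 6 mm wide, 10 mm high) parts two lanes centred at y +-45 mm.
- board_stop (a point): Middle of the foot of the wooden stop's inner face, on the board's top face, 12 mm up the board from the hinge axis; same axes as board_pivot. The stop crosses the whole low end of the board and is 14 mm high; the medallion at rest against it has its centre 22 mm up the board from this point.
- board_bar (a point): Centre of the round steel bar, 14 mm thick, 134 mm long along the hinge axis, carried by two rods (at +-60 mm) 50 mm beyond the board's edge, free all round its middle; 350 mm from the hinge axis along the board, 4 mm below the level of the top face (56 mm above the table at the start). Same axes as board_pivot.
- medallion: Plain round steel medallion, 44 mm across, 8 mm thick, about 90 g (varies), lying flat in one of the two lanes, 190 to 225 mm from the hinge at the start. Origin in the centre of its underside, z up through it.
- coaster: Square steel coaster with a rubber sheet underneath, 46 x 46 x 8 mm, 90 g, lying flat in the other lane, 190 to 225 mm from the hinge. Origin in the centre of its underside.
- jar: Bystander: amber glass jar, 60 mm wide, 85 mm high, beyond the board. Origin under its centre.
- bowl: Bystander: white bowl, 90 mm wide, 45 mm high, beyond the hinge end of the board. Origin under its centre.
- tin: Bystander: flat steel tin, 60 x 90 x 28 mm, beyond the hinge end of the board. Origin under its centre.
Things that resemble listed ones, but are neither listed nor needed, are in the scene too. Leave any red look-alike of the coaster alone.

How it is judged:
On the way, in this order (a step that is already met when the one before it is completed fails the run):
1. the board is raised past 0.12 rad in the robot's grip with the medallion still lying at its upper place (value of joint board above 0.12 rad and x of medallion in the frame of board_pivot above 0.178 m and contact force between the fingers and stand above 0.3 N), for 0.1 s.
2. the medallion has slid down to rest at the stop while the fingers still hold the board (x of medallion in the frame of board_pivot below 0.044 m and z of medallion in the frame of board_pivot between -0.004 and 0.006 m and linear speed of medallion below 0.02 m/s and contact force between the fingers and stand above 0.3 N), for 0.2 s.
At the end, for the whole second after the job is handed in: The medallion lies flat on the board against the stop (its centre within 44 mm of the hinge axis along the board), the coaster still lies flat at its upper place (at least 178 mm from the hinge), the board stands by itself at a slope above 0.15 rad, and all are at rest and released (x of medallion in the frame of board_pivot below 0.044 m and z of medallion in the frame of board_pivot between -0.004 and 0.006 m and x of coaster in the frame of board_pivot above 0.178 m and z of coaster in the frame of board_pivot between -0.004 and 0.006 m and value of joint board above 0.15 rad and linear speed of each of medallion, coaster below 0.01 m/s and velocity of joint board between -0.02 and 0.02 rad/s); the robot touches nothing.
It fails at once if the medallion slid faster than 0.4 m/s (board tipped too far beyond the slope at which it starts to slide) (linear speed of medallion above 0.4 m/s).
It fails at once if the board was swung faster than 0.15 rad/s while the medallion was well on its way down, instead of being held at its slope (x of medallion in the frame of board_pivot between 0.06 and 0.15 m and (velocity of joint board above 0.15 rad/s or velocity of joint board below -0.15 rad/s)).
It fails at once if the robot touched the medallion or the coaster (contact force between any of the arm, the fingers and medallion above 0.5 N or contact force between any of the arm, the fingers and coaster above 0.5 N).
It fails at once if the hinge pins were pulled or pushed more than 4 mm along their slots (over 10 N along the board) (value of joint pins above 0.004 m or value of joint pins below -0.004 m).
It fails at once if the jar, bowl or tin was moved by more than 30 mm (distance of any of jar, bowl, tin from where it was at the start of the episode above 0.03 m).
It also fails if it takes over 67 s, if anything falls off the work surface, if the arm or the gripper's body presses on something with over 40 N, if the wrist force passes 120 N, or if a joint passes its speed limit or range.

## Working session

There is one attempt and no reset: what is moved stays moved. The work goes in short steps, Python scripts to look and compute and a shell command to move; the robot and the scene stay as the last step left them, time stands still between calls to the robot, and variables do not carry over. Pictures are saved under pics/ and viewed, and the job is handed in when it is done.

```bash
ls; mkdir -p pics
cat > h.py <<'E'
import numpy as np, cv2
from rig import manip
def snap(n,f):
    s=manip.snapshot(n); cv2.imwrite('pics/'+f,s['img'][:,:,::-1]); return s
def K(s):
    h=s['img'].shape[0]; f=h/2/np.tan(np.radians(s['vfov'])/2)
    return np.array([[f,0,s['cx']],[0,f,s['cy']],[0,0,1.]])
F=np.diag([1,-1,-1.])
def ext(s):
    M=np.array(s['camera_from_world']); return F@M[:3,:3],F@M[:3,3]
def proj(s,P):
    R,t=ext(s); return cv2.projectPoints(np.array(P,float).reshape(-1,1,3),cv2.Rodrigues(R)[0],t,K(s),np.array(s['dist_coeffs'],float))[0].reshape(-1,2)
def ray(s,uv):
    R,t=ext(s); p=cv2.undistortPoints(np.array(uv,float).reshape(-1,1,2),K(s),np.array(s['dist_coeffs'],float)).reshape(-1,2)
    d=np.c_[p,np.ones(len(p))]@R; return -R.T@t,d
def onz(s,uv,z):
    c,d=ray(s,uv); return c+d*((z-c[2])/d[:,2])[:,None]
E
python3 - <<'E'
from h import *
print(manip.read_state(), manip.tip_reach)
for n in ['scene','side','wrist']:
    s=snap(n,n+'0.png'); print(n,s['vfov'],s['cx'],s['cy'],s['dist_coeffs'],np.round(s['camera_from_world'],3).tolist())
E
```

```text
pics
{'clock': 0.0, 'q': array([-9.54848319e-02,  4.94197911e-01,  1.34611448e+00, -1.61219310e-07,
        1.30251400e+00, -9.54933158e-02]), 'joint_vel': array([-0.00193313,  0.00103069,  0.00082797,  0.00182431,  0.00142931,
        0.0005699 ]), 'effort': array([-1.07322368e-03, -8.78814626e+01, -3.81857479e+01,  7.05250050e-02,
        5.33505273e-02, -1.50444166e-04]), 'position': array([6.24857209e-01, 2.63315184e-05, 4.04134612e-01]), 'orientation': array([-2.22075903e+00, -2.22077797e+00,  1.23325178e-03]), 'contact_force': array([ 0.78053384,  0.55045183, -0.11365544]), 'ft_torque': array([-0.02499732,  0.0188777 , -0.01082142]), 'opening': 0.09145856334231586} 0.1908
scene 56.01349524241798 270.722066478931 217.21506513916805 [-0.0747808  0.         0.         0.         0.       ] [[-0.368, 0.93, 0.004, 0.304], [-0.653, -0.261, 0.711, 0.326], [0.662, 0.259, 0.703, -1.238], [0.0, 0.0, 0.0, 1.0]]
side 52.71190672028973 286.5234312480397 205.86889626070183 [0.03455623 0.         0.         0.         0.        ] [[-0.954, -0.301, 0.011, 0.538], [0.22, -0.672, 0.708, -0.236], [-0.206, 0.677, 0.706, -0.817], [0.0, 0.0, 0.0, 1.0]]
wrist 67.25890571232772 276.5038749679091 208.8780268567527 [-0.07002474  0.          0.          0.          0.        ] [[1.0, 0.0, -0.002, -0.623], [-0.001, 0.961, -0.277, 0.031], [0.002, 0.277, 0.961, -0.392], [0.0, 0.0, 0.0, 1.0]]
```

View pics/scene0.png

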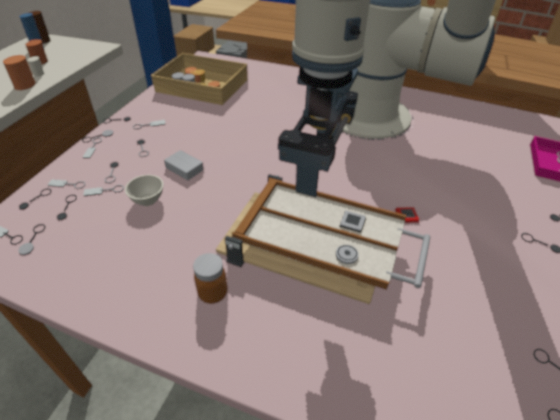

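View pics/side0.png

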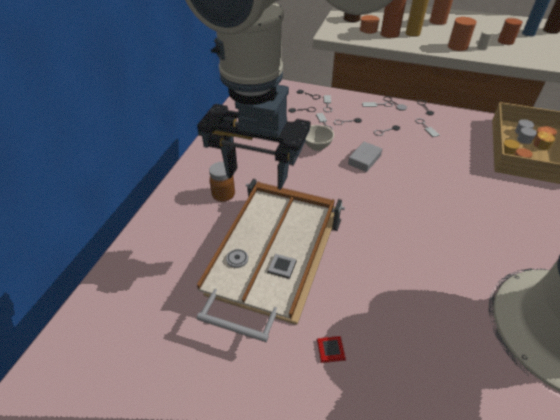

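View pics/wrist0.png

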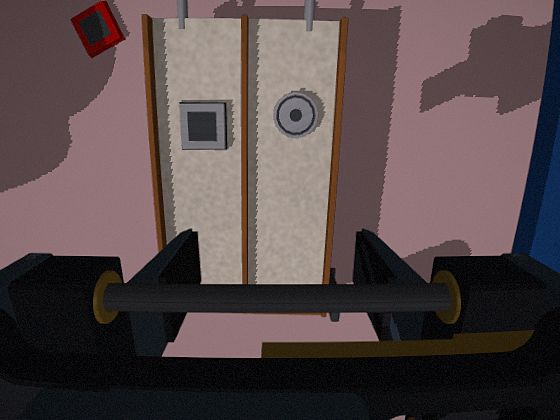

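Scene picture: medallion at (347,254), coaster at (354,221), red look-alike on the table at (407,215), steel bar from about (427,235) to (419,282). The two rods at (408,233) and (402,275) could be taken for the bar, so I'm checking that in a close crop.

Run:
```python
import cv2,numpy as np
a=cv2.imread('pics/scene0.png')[200:300,220:440]; cv2.imwrite('pics/c1.png',cv2.resize(a,None,fx=3.6,fy=3.6,interpolation=cv2.INTER_CUBIC))
a=cv2.imread('pics/side0.png')[180:345,190:360]; cv2.imwrite('pics/c2.png',cv2.resize(a,None,fx=3.5,fy=3.5,interpolation=cv2.INTER_CUBIC))
```

```text
(no output)
```

View pics/c1.png

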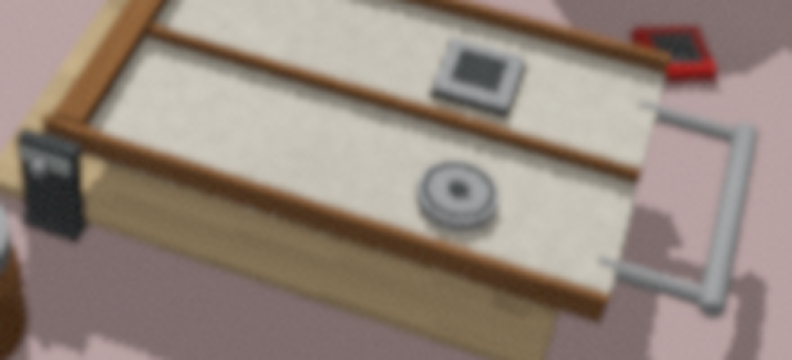

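View pics/c2.png

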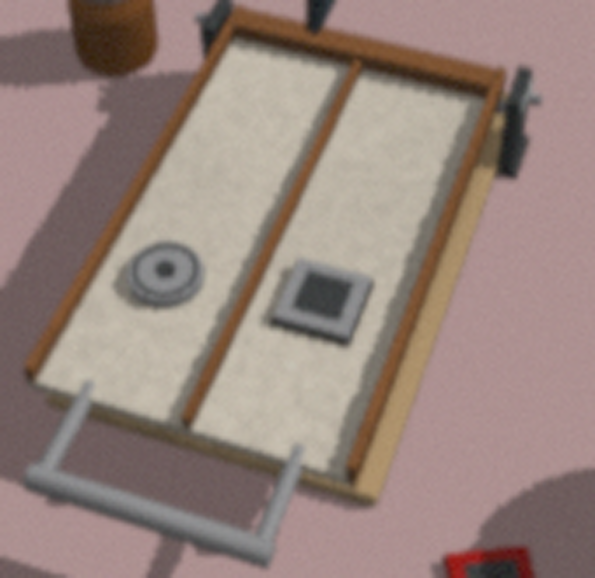

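```bash
cat > fit.py <<'E'
from h import *
import cv2
from scipy.optimize import least_squares
S=manip.snapshot('scene'); D=manip.snapshot('side')
sc=lambda u,v:(220+u/3.6,200+v/3.6)
sd=lambda u,v:(190+u/3.5,180+v/3.5)
obs=[(S,sc(745,130),(350,67,-4)),(S,sc(712,303),(350,-67,-4)),(S,sc(603,300),(300,-91,12)),(S,sc(667,57),(300,91,12)),(S,sc(637,172),(300,0,10)),
(D,sd(38,478),(350,-67,-4)),(D,sd(262,550),(350,67,-4)),(D,sd(32,370),(300,-91,12)),(D,sd(190,420),(300,0,10)),(D,sd(353,470),(300,91,12))]
def P(p,b):
    x,y,a=p; b=np.array(b)/1000; return np.array([x+np.cos(a)*b[0]-np.sin(a)*b[1],y+np.sin(a)*b[0]+np.cos(a)*b[1],0.06+b[2]])
r=least_squares(lambda p:np.concatenate([proj(s,P(p,b))[0]-uv for s,uv,b in obs]),[.6,0,1.5])
print(r.x,np.degrees(r.x[2]));print(r.fun.reshape(-1,2).round(1))
print('bar',P(r.x,(350,0,-4)))
# triangulate bar mid
A=[];B=[]
for s,uv in [(S,sc(728,216)),(D,sd(150,514))]:
    c,d=ray(s,[uv]);d=d[0]/np.linalg.norm(d);M=np.eye(3)-np.outer(d,d);A.append(M);B.append(M@c)
print('tri',np.linalg.lstsq(np.vstack(A),np.hstack(B),rcond=None)[0])
for nm,s,uv in [('med',S,sc(458,190)),('med',D,sd(164,270)),('coa',S,sc(480,72)),('coa',D,sd(324,296))]:
    w=onz(s,[uv],.068)[0]; c,q=np.cos(r.x[2]),np.sin(r.x[2]);e=w[:2]-r.x[:2];print(nm,[c*e[0]+q*e[1],-q*e[0]+c*e[1]])
E
python3 fit.py; sed -n 1,5p /dev/null; python3 -c "
from h import *
print(manip.read_state()['clock'])"
```

```text
[ 0.58509019 -0.12957673  1.54064371] 88.27238245342959
[[-0.1 -0.6]
 [-1.   1.5]
 [ 1.3 -1.7]
 [ 0.9 -0.4]
 [ 1.1 -1.2]
 [-2.5 -1.2]
 [ 3.1  1.3]
 [-0.8 -1.2]
 [-1.  -0.9]
 [-0.3 -0.9]]
bar [0.59564201 0.22026417 0.056     ]
tri [0.59559567 0.22032387 0.05431663]
med [np.float64(0.21370728037877157), np.float64(-0.05197709422827333)]
med [np.float64(0.21419549045955533), np.float64(-0.051223895450186505)]
coa [np.float64(0.201691853197877), np.float64(0.03808551707312739)]
coa [np.float64(0.2008913794645458), np.float64(0.040649042475548944)]
0.25
```

```bash
python3 -m crank '[{"slide":[0.022,-0.003,0],"roll":0},{"slide":[0.022,-0.003,0],"roll":0},{"slide":[0.022,-0.003,0],"roll":0},{"slide":[0.022,-0.003,0],"roll":0},{"slide":[0.022,-0.003,0],"roll":0},{"slide":[0.022,-0.003,0],"roll":0},{"slide":[0.022,-0.003,0],"roll":0},{"slide":[0.022,-0.003,0],"roll":0},{"slide":[0.022,-0.003,0],"roll":0},{"slide":[0.022,-0.002,0],"roll":0}]' 0.42 6
python3 -m crank '[{"slide":[0,0,0],"roll":-8},{"slide":[0,0,0],"roll":-8},{"slide":[0,0,0],"roll":-8},{"slide":[0,0,0],"roll":-8},{"slide":[0,0,0],"roll":-8},{"slide":[0,0,0],"roll":-8},{"slide":[0,0,0],"roll":-8},{"slide":[0,0,0],"roll":-8},{"slide":[0,0,0],"roll":-8},{"slide":[0,0,0],"roll":-8},{"slide":[0,0,0],"roll":-8},{"slide":[0,0,0],"roll":-0.3},{"slide":[0,0,0],"roll":0},{"slide":[0,0,0],"roll":0}]'
python3 - <<'E'
from h import *
from scipy.spatial.transform import Rotation as R
s=manip.read_state(); print(s['position'],R.from_rotvec(s['orientation']).as_matrix().round(4),s['opening'],s['contact_force'],s['clock'])
for n in ['scene','wrist','side']: snap(n,n+'1.png')
E
```

```text
clock: 1.25
position: [0.5957, 0.2209, 0.4046]
orientation: [-2.221, -2.221, 0.0]
contact_force: [0.4, 1.0, -0.3]
opening: 0.0382
clock: 2.65
position: [0.596, 0.22, 0.4047]
orientation: [-0.052, -3.141, 0.0]
contact_force: [0.9, 0.9, -0.0]
opening: 0.0383
[0.5960086  0.21999503 0.40467578] [[-0.9995  0.0331 -0.    ]
 [ 0.0331  0.9995 -0.    ]
 [ 0.     -0.     -1.    ]] 0.03832244200827742 [ 0.86179134  0.88229665 -0.02799513] 2.65
```

View pics/wrist1.png

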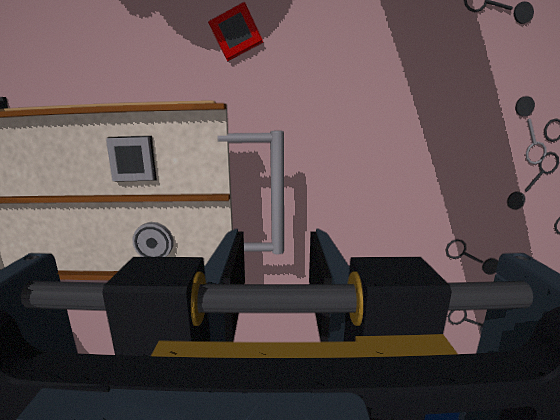

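View pics/scene1.png

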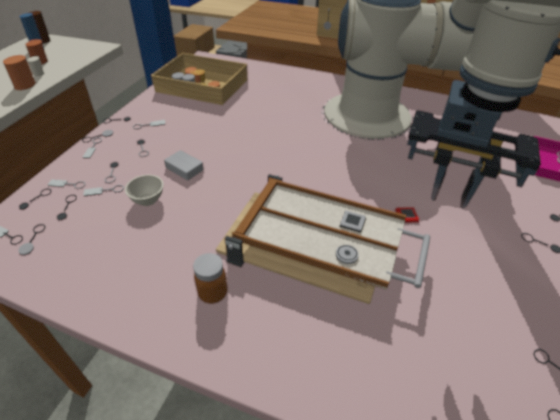

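Wrist view: the bar runs from (277,134) to (278,250) and sits between the open fingers in column. I'm measuring it at its known height.

Run:
```python
from h import *
s=manip.snapshot('wrist')
print(onz(s,[(277.5,136),(278,192),(278,248),(229,200),(228,120)],.056))
print(onz(s,[(153,240),(132,159)],.068))
for x in [.2203]: print(proj(s,[(.5956,x,.056),(.59,x,.056),(.53,x,.056),(.66,x,.056)]))
im=s['img'][:,:,0].astype(int)
for v in [160,180,200,220]: print(im[v,264:292])
```

```text
[[0.53418566 0.22367843 0.056     ]
 [0.59275517 0.22243416 0.056     ]
 [0.65726328 0.22050942 0.056     ]
 [0.59990522 0.16944707 0.056     ]
 [0.5166292  0.17423729 0.056     ]]
[[0.6389999  0.08502351 0.068     ]
 [0.55075903 0.07539642 0.068     ]]
[[276.08547765 194.65325831]
 [275.91978223 189.53895969]
 [274.05289176 131.91952699]
 [277.88658921 250.2488725 ]]
[152 147 151 150 151 158 104 104 111 121 125 124 130 124 117 112 109  87
  63  40 165 155 151 151 150 150 148 150]
[ 95  94  93  93  95  92  83 106 116 124 128 132 128 129 119 110 106  88
  68  48  96  97  91  91  93  90  92  96]
[151 151 150 150 151 152 159  85 117 123 129 127 128 126 117 108 104  83
  63  35 164 156 150 148 153 154 149 149]
[153 153 148 152 147 155 157  88 113 119 126 129 126 124 117 105  98  87
  62  26 163 155 153 151 148 151 152 154]
```

```bash
python3 -m crank '[{"slide":[0,0,0.02],"roll":0},{"slide":[0,0,0.02],"roll":0},{"slide":[0,0,0.02],"roll":0},{"slide":[0,0,0.02],"roll":0},{"slide":[0,0,0.02],"roll":0},{"slide":[0,0,0.015],"roll":0},{"slide":[0,0,0],"roll":0},{"slide":[0,0,0],"roll":0}]'
python3 - <<'E'
from h import *
s=snap('wrist','wrist2.png'); snap('side','side2.png')
print(proj(s,[(.5956,.2203,.056),(.5956,.2223,.056),(.53,.2203,.056),(.66,.2203,.056)]),manip.read_state()['position'])
E
```

```text
clock: 3.65
position: [0.5961, 0.22, 0.2901]
orientation: [-0.047, -3.141, 0.0]
contact_force: [0.4, -0.3, -0.4]
opening: 0.0385
[[275.84694052 231.55390156]
 [278.62048717 231.47552001]
 [272.83916381 138.74616262]
 [278.36421763 308.82427821]] [0.59632007 0.22011436 0.29076475]
```

View pics/wrist2.png

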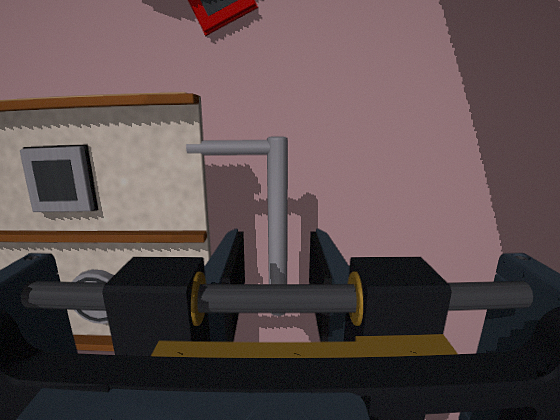

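View pics/side2.png

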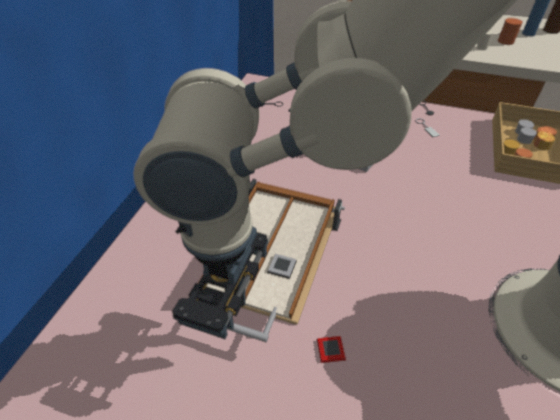

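Wrist view: the bar (columns about 268–287, row 230) is centred between the finger edges at columns 244 and 311. I'm descending around it.

```bash
python3 -m crank '[{"slide":[0,0.0005,0.01],"roll":0},{"slide":[0,0,0.01],"roll":0},{"slide":[0,0,0.01],"roll":0},{"slide":[0,0,0.01],"roll":0},{"slide":[0,0,0.01],"roll":0},{"slide":[0,0,0.0115],"roll":0},{"slide":[0,0,0],"roll":0},{"slide":[0,0,0],"roll":0}]'
python3 - <<'E'
from h import *
snap('wrist','wrist3.png'); s=snap('scene','scene3.png')
st=[manip.read_state() for _ in range(3)]; print(st[-1]['position'],st[-1]['contact_force'],st[-1]['ft_torque'])
E
```

```text
clock: 4.55
position: [0.596, 0.2205, 0.2279]
orientation: [-0.047, -3.141, 0.0]
contact_force: [0.1, -0.3, 0.4]
opening: 0.0384
[0.59618538 0.22055483 0.22859096] [ 0.19256211 -0.5130464  -0.1396499 ] [ 0.08999629 -0.04625589 -0.00393293]
```

View pics/wrist3.png

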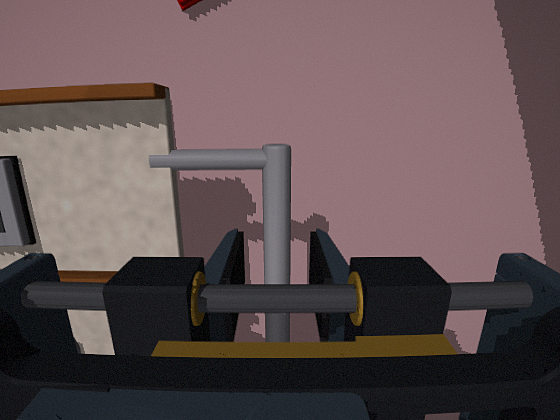

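View pics/scene3.png

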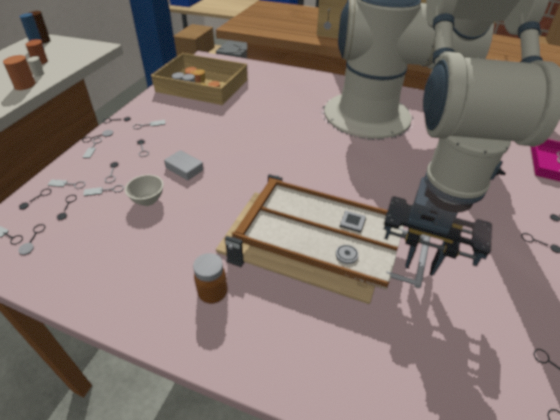

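The bar (columns 263–291) is centred between the fingers, and in the scene view both pieces are visible. I'm closing softly.

```bash
python3 -m crank '[{"slide":[0,0,0],"roll":0},{"slide":[0,0,0],"roll":0},{"slide":[0,0,0],"roll":0},{"slide":[0,0,0],"roll":0},{"slide":[0,0,0],"roll":0},{"slide":[0,0,0],"roll":0}]' 0 5
python3 - <<'E'
from h import *
print(manip.read_state())
E
```

```text
clock: 5.25
position: [0.5961, 0.2206, 0.2283]
orientation: [0.047, 3.141, 0.0]
contact_force: [1.1, 0.4, 1.0]
opening: 0.0135
{'clock': 5.25, 'q': array([ 2.60504460e-01,  7.08958019e-01,  1.48236732e+00,  7.37315961e-05,
        9.50071380e-01, -1.28071837e+00]), 'joint_vel': array([ 0.00035189,  0.0013265 ,  0.00026048,  0.00038039, -0.00191268,
        0.00051419]), 'effort': array([-6.29651695e-01, -9.50620079e+01, -2.69293642e+01, -2.23615528e-01,
        2.43937131e-01,  6.65919785e-02]), 'position': array([0.59605355, 0.22057625, 0.22829807]), 'orientation': array([4.65170452e-02, 3.14107597e+00, 1.74323698e-04]), 'contact_force': array([1.0733734 , 0.42435477, 0.98037291]), 'ft_torque': array([ 0.31043071, -0.08773932,  0.07610106]), 'opening': 0.013510654176991994}
```

```bash
cat > chk.py <<'E'
from h import *
import sys,os
p0=np.array([0.58509019,-0.12957673,1.54064371]); Z0=0.2283
from scipy.optimize import brentq
PX=1.0  # px per mm
def th_of(z): return brentq(lambda t:.35*np.sin(t)+.004*(1-np.cos(t))-(z-Z0),-.1,.7)
def world(th,b):
    b=np.asarray(b,float)/1000; X=np.cos(th)*b[:,0]-np.sin(th)*b[:,2]; Z=np.sin(th)*b[:,0]+np.cos(th)*b[:,2]+.06
    c,s=np.cos(p0[2]),np.sin(p0[2]); return np.c_[p0[0]+c*X-s*b[:,1],p0[1]+s*X+c*b[:,1],Z]
X1,Y1=300,95
def rect(s,th):
    # output: col = x (0..300), row = y+95
    xs,ys=np.meshgrid(np.arange(0,X1),np.arange(-Y1,Y1)); b=np.c_[xs.ravel(),ys.ravel(),np.full(xs.size,8.)]
    m=proj(s,world(th,b)).astype(np.float32).reshape(xs.shape+(2,))
    return cv2.remap(cv2.cvtColor(s['img'],cv2.COLOR_RGB2GRAY),m[...,0],m[...,1],cv2.INTER_CUBIC)
def find(r,t,ylo,yhi):
    c=cv2.matchTemplate(r[ylo:yhi],t,cv2.TM_CCOEFF_NORMED); _,v,_,(u,w)=cv2.minMaxLoc(c)
    o=0.
    if 0<u<c.shape[1]-1: a,b,d=c[w,u-1],c[w,u],c[w,u+1]; o=.5*(a-d)/(a-2*b+d)
    return u+o,w+ylo,v
if __name__=='__main__':
    st=manip.read_state(); th=th_of(st['position'][2]); s=manip.snapshot('scene'); r=rect(s,th)
    if len(sys.argv)>1 and sys.argv[1]=='init':
        np.savez('ref.npz',m=r[95-51-28:95-51+28,214-28:214+28],c=r[95+39-28:95+39+28,201-28:201+28]); cv2.imwrite('pics/rect_%d.png'%int(st['clock']*100),cv2.resize(r,None,fx=2,fy=2))
    R=np.load('ref.npz'); m=find(r,R['m'],5,105);c=find(r,R['c'],85,190)
    xm=m[0]+28; xc=c[0]+28
    f=st['contact_force']
    print('t %.2f th %.4f y %.4f F %s med x %.1f y %d (%.2f) coa x %.1f (%.2f) open %.4f'%(st['clock'],th,st['position'][1],np.round(f,1),xm,m[1]+28-95,m[2],xc,c[2],st['opening']))
    if len(sys.argv)>1 and sys.argv[1]=='init': 
        cv2.imwrite('pics/s_%d.png'%int(st['clock']*100),s['img'][:,:,::-1]); open('x0','w').write('%f'%xm)
    else:
        x0=float(open('x0').read())
        if x0-xm>1.5: cv2.imwrite('pics/mv_%d.png'%int(st['clock']*100),s['img'][:,:,::-1]); print('MOVED'); sys.exit(1)
E
python3 -m crank '[{"slide":[0,0,0],"roll":0},{"slide":[0,0,0],"roll":0},{"slide":[0,0,0],"roll":0}]' - 20
python3 chk.py init; python3 chk.py
python3 - <<'E'
import numpy as np
t=np.r_[np.arange(0,.2,.01),np.arange(.2,.44,.01)];y=350*(np.cos(t)-1)+4*np.sin(t);z=350*np.sin(t)+4*(1-np.cos(t))
for a,b,c in zip(t[1:],np.diff(y),np.diff(z)): print('%.3f %.2f %.2f'%(a,b,c),end=' | ')
E
ls pics
```

```text
clock: 5.55
position: [0.5961, 0.2206, 0.2283]
orientation: [0.047, 3.141, 0.0]
contact_force: [0.7, 0.8, 1.6]
opening: 0.0136
t 5.55 th -0.0000 y 0.2206 F [0.7 0.8 1.6] med x 214.0 y -51 (1.00) coa x 201.0 (1.00) open 0.0136
t 5.60 th -0.0001 y 0.2206 F [0.1 2.4 1.5] med x 214.0 y -51 (1.00) coa x 201.0 (1.00) open 0.0136
0.010 0.02 3.50 | 0.020 -0.01 3.50 | 0.030 -0.05 3.50 | 0.040 -0.08 3.50 | 0.050 -0.12 3.50 | 0.060 -0.15 3.50 | 0.070 -0.19 3.50 | 0.080 -0.22 3.49 | 0.090 -0.26 3.49 | 0.100 -0.29 3.49 | 0.110 -0.33 3.48 | 0.120 -0.36 3.48 | 0.130 -0.40 3.48 | 0.140 -0.43 3.47 | 0.150 -0.47 3.47 | 0.160 -0.50 3.46 | 0.170 -0.54 3.46 | 0.180 -0.57 3.45 | 0.190 -0.60 3.45 | 0.200 -0.64 3.44 | 0.210 -0.67 3.43 | 0.220 -0.71 3.43 | 0.230 -0.74 3.42 | 0.240 -0.78 3.41 | 0.250 -0.81 3.41 | 0.260 -0.84 3.40 | 0.270 -0.88 3.39 | 0.280 -0.91 3.38 | 0.290 -0.95 3.37 | 0.300 -0.98 3.36 | 0.310 -1.01 3.35 | 0.320 -1.05 3.34 | 0.330 -1.08 3.33 | 0.340 -1.11 3.32 | 0.350 -1.15 3.31 | 0.360 -1.18 3.30 | 0.370 -1.21 3.28 | 0.380 -1.24 3.27 | 0.390 -1.28 3.26 | 0.400 -1.31 3.25 | 0.410 -1.34 3.23 | 0.420 -1.37 3.22 | 0.430 -1.41 3.21 | c1.png
c2.png
rect_555.png
s_555.png
scene0.png
scene1.png
scene3.png
side0.png
side1.png
side2.png
wrist0.png
wrist1.png
wrist2.png
wrist3.png
```

```bash
python3 -m crank '[{"slide":[0,0,-0.00175],"roll":0},{"slide":[0,0,-0.00175],"roll":0},{"slide":[0,0,-0.00175],"roll":0},{"slide":[0,0,-0.00175],"roll":0},{"slide":[0,0,-0.00175],"roll":0},{"slide":[0,0,-0.00175],"roll":0},{"slide":[0,0,0],"roll":0},{"slide":[0,0,0],"roll":0}]' && python3 chk.py init; cp pics/s_*.png /tmp; ls pics | grep rect
```

```text
clock: 6.45
position: [0.596, 0.2205, 0.2388]
orientation: [0.047, 3.141, 0.0]
contact_force: [1.1, 3.7, -5.4]
opening: 0.0135
t 6.45 th 0.0301 y 0.2205 F [ 1.1  3.7 -5.4] med x 214.0 y -51 (1.00) coa x 201.0 (1.00) open 0.0135
rect_555.png
rect_645.png
```

Run:
```python
import cv2,numpy as np
a=cv2.imread('pics/rect_555.png');b=cv2.imread('pics/rect_645.png');cv2.imwrite('pics/cmp1.png',np.hstack([a,b])[:, :].copy() if 0 else cv2.resize(np.vstack([a,b]),None,fx=.75,fy=.75))
```

```text
(no output)
```

View pics/cmp1.png

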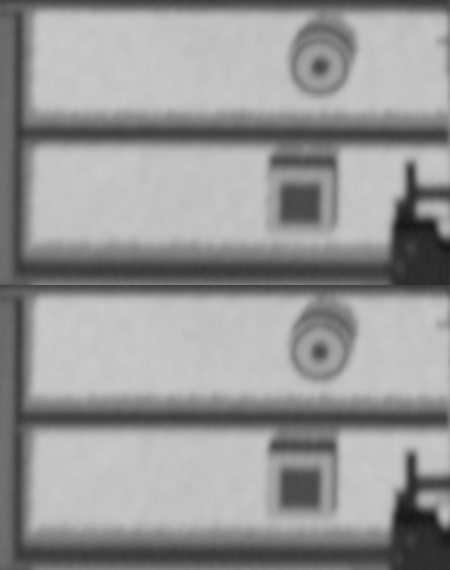

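View pics/s_645.png

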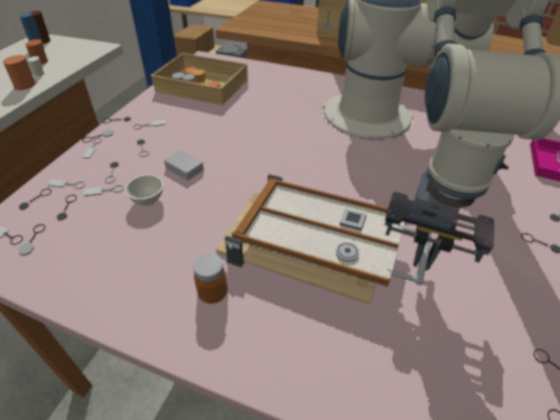

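Rectified views agree: the medallion is at x=214 mm and the coaster at x=201 mm, and the board follows the grip. I'm continuing round the hinge arc.

```bash
python3 -m crank '[{"slide":[0,-0.0001,-0.0035],"roll":0},{"slide":[0,-0.0001,-0.0035],"roll":0},{"slide":[0,-0.0001,-0.0035],"roll":0},{"slide":[0,-0.0002,-0.0035],"roll":0},{"slide":[0,-0.0002,-0.0035],"roll":0},{"slide":[0,0,0],"roll":0}]' && python3 chk.py && python3 -m crank '[{"slide":[0,-0.0003,-0.0035],"roll":0},{"slide":[0,-0.0003,-0.0035],"roll":0},{"slide":[0,-0.0003,-0.0035],"roll":0},{"slide":[0,-0.0003,-0.0035],"roll":0},{"slide":[0,0,0],"roll":0}]' && python3 chk.py
```

```text
clock: 7.1
position: [0.596, 0.2198, 0.2566]
orientation: [0.047, 3.141, 0.0]
contact_force: [0.7, 5.3, -5.4]
opening: 0.0133
t 7.10 th 0.0810 y 0.2198 F [ 0.7  5.3 -5.4] med x 214.1 y -51 (0.99) coa x 201.2 (1.00) open 0.0133
clock: 7.65
position: [0.596, 0.2186, 0.2704]
orientation: [0.047, 3.141, 0.0]
contact_force: [0.6, 5.7, -5.3]
opening: 0.0136
t 7.65 th 0.1206 y 0.2186 F [ 0.6  5.7 -5.3] med x 214.3 y -52 (0.99) coa x 201.7 (0.99) open 0.0136
```

```bash
python3 -m crank '[{"slide":[0,-0.0002,-0.0035],"roll":0},{"slide":[0,-0.0003,-0.0035],"roll":0},{"slide":[0,-0.0004,-0.0035],"roll":0},{"slide":[0,0,0],"roll":0}]' && python3 chk.py && python3 -m crank '[{"slide":[0,-0.0005,-0.0035],"roll":0},{"slide":[0,-0.0005,-0.0035],"roll":0},{"slide":[0,0,0],"roll":0}]' && python3 chk.py
```

```text
clock: 8.1
position: [0.596, 0.2175, 0.2811]
orientation: [0.047, 3.141, -0.0]
contact_force: [0.2, 0.0, -5.5]
opening: 0.0134
t 8.10 th 0.1512 y 0.2175 F [ 0.2  0.  -5.5] med x 214.4 y -52 (0.98) coa x 201.8 (0.99) open 0.0134
clock: 8.45
position: [0.5959, 0.2165, 0.2882]
orientation: [0.047, 3.141, -0.0]
contact_force: [-0.5, -0.9, -6.6]
opening: 0.0134
t 8.45 th 0.1717 y 0.2165 F [-0.5 -0.9 -6.6] med x 214.5 y -52 (0.98) coa x 201.7 (0.99) open 0.0134
```

```bash
echo 214.5 > x0; sed -i 's/xm>1.5/xm>1.2/' chk.py
python3 -m crank '[{"slide":[0,-0.0003,-0.0017],"roll":0},{"slide":[0,0,0],"roll":0}]' && python3 chk.py && python3 -m crank '[{"slide":[0,-0.0003,-0.0017],"roll":0},{"slide":[0,0,0],"roll":0}]' && python3 chk.py && python3 -m crank '[{"slide":[0,-0.0003,-0.0014],"roll":0},{"slide":[0,0,0],"roll":0}]' && python3 chk.py && python3 -m crank '[{"slide":[0,-0.0003,-0.0014],"roll":0},{"slide":[0,0,0],"roll":0}]' && python3 chk.py && python3 -m crank '[{"slide":[0,-0.0003,-0.0014],"roll":0},{"slide":[0,0,0],"roll":0}]' && python3 chk.py && python3 -m crank '[{"slide":[0,-0.0003,-0.0014],"roll":0},{"slide":[0,0,0],"roll":0}]' && python3 chk.py
```

```text
clock: 8.7
position: [0.5959, 0.2163, 0.2895]
orientation: [-0.047, -3.141, 0.0]
contact_force: [0.3, -2.4, -6.5]
opening: 0.0138
t 8.70 th 0.1755 y 0.2163 F [ 0.3 -2.4 -6.5] med x 214.5 y -52 (0.98) coa x 201.8 (0.99) open 0.0138
clock: 8.95
position: [0.5959, 0.216, 0.2912]
orientation: [-0.047, -3.141, 0.0]
contact_force: [0.3, -2.7, -7.5]
opening: 0.014
t 8.95 th 0.1805 y 0.2160 F [ 0.3 -2.7 -7.5] med x 214.6 y -52 (0.98) coa x 202.0 (0.98) open 0.0140
clock: 9.2
position: [0.5959, 0.2157, 0.2926]
orientation: [0.047, 3.141, -0.0]
contact_force: [-0.8, -2.9, -7.0]
opening: 0.0133
t 9.20 th 0.1846 y 0.2157 F [-0.8 -2.9 -7. ] med x 214.5 y -52 (0.98) coa x 202.0 (0.98) open 0.0133
clock: 9.45
position: [0.5959, 0.2155, 0.2941]
orientation: [0.047, 3.141, -0.0]
contact_force: [0.3, -2.1, -7.7]
opening: 0.0131
t 9.45 th 0.1889 y 0.2155 F [ 0.3 -2.1 -7.7] med x 214.5 y -52 (0.98) coa x 202.0 (0.98) open 0.0131
clock: 9.7
position: [0.5959, 0.2152, 0.2955]
orientation: [0.047, 3.141, 0.0]
contact_force: [0.4, -2.2, -7.3]
opening: 0.0136
t 9.70 th 0.1930 y 0.2152 F [ 0.4 -2.2 -7.3] med x 214.6 y -52 (0.98) coa x 202.0 (0.98) open 0.0136
clock: 9.95
position: [0.5959, 0.2149, 0.2969]
orientation: [0.047, 3.141, 0.0]
contact_force: [0.0, -0.7, -6.7]
opening: 0.0135
t 9.95 th 0.1971 y 0.2149 F [ 0.  -0.7 -6.7] med x 214.6 y -52 (0.97) coa x 202.0 (0.99) open 0.0135
```

```bash
python3 -m crank '[{"slide":[0,-0.0003,-0.0014],"roll":0},{"slide":[0,0,0],"roll":0}]' >/dev/null && python3 chk.py && python3 -m crank '[{"slide":[0,-0.0003,-0.0014],"roll":0},{"slide":[0,0,0],"roll":0}]' >/dev/null && python3 chk.py && python3 -m crank '[{"slide":[0,-0.0003,-0.0014],"roll":0},{"slide":[0,0,0],"roll":0}]' >/dev/null && python3 chk.py && python3 -m crank '[{"slide":[0,-0.0003,-0.0014],"roll":0},{"slide":[0,0,0],"roll":0}]' >/dev/null && python3 chk.py && python3 -m crank '[{"slide":[0,-0.0003,-0.0014],"roll":0},{"slide":[0,0,0],"roll":0}]' >/dev/null && python3 chk.py && python3 -m crank '[{"slide":[0,-0.0003,-0.0014],"roll":0},{"slide":[0,0,0],"roll":0}]' >/dev/null && python3 chk.py && python3 -m crank '[{"slide":[0,-0.0003,-0.0014],"roll":0},{"slide":[0,0,0],"roll":0}]' >/dev/null && python3 chk.py
```

```text
t 10.20 th 0.2012 y 0.2147 F [ 0.1  0.8 -7.4] med x 214.6 y -52 (0.98) coa x 201.9 (0.99) open 0.0133
t 10.45 th 0.2052 y 0.2144 F [ 0.   1.7 -6.3] med x 214.6 y -52 (0.98) coa x 201.9 (0.99) open 0.0133
t 10.70 th 0.2094 y 0.2141 F [ 0.3  3.2 -7.1] med x 214.6 y -52 (0.97) coa x 201.9 (0.99) open 0.0135
t 10.95 th 0.2134 y 0.2138 F [ 0.2  4.5 -5.6] med x 214.5 y -52 (0.98) coa x 201.9 (0.99) open 0.0131
t 11.20 th 0.2174 y 0.2136 F [ 1.4  5.9 -5.8] med x 214.6 y -52 (0.98) coa x 202.0 (0.98) open 0.0134
t 11.45 th 0.2216 y 0.2133 F [-0.9  5.5 -7.4] med x 214.7 y -52 (0.98) coa x 202.3 (0.97) open 0.0132
t 11.70 th 0.2256 y 0.2129 F [ 0.8  5.1 -5.4] med x 214.8 y -52 (0.98) coa x 202.3 (0.98) open 0.0133
```

```bash
python3 -m crank '[{"slide":[0,-0.0001,-0.0014],"roll":0},{"slide":[0,0,0],"roll":0}]' >/dev/null && python3 chk.py && python3 -m crank '[{"slide":[0,-0.0001,-0.0014],"roll":0},{"slide":[0,0,0],"roll":0}]' >/dev/null && python3 chk.py && python3 -m crank '[{"slide":[0,-0.0003,-0.0014],"roll":0},{"slide":[0,0,0],"roll":0}]' >/dev/null && python3 chk.py && python3 -m crank '[{"slide":[0,-0.0003,-0.0014],"roll":0},{"slide":[0,0,0],"roll":0}]' >/dev/null && python3 chk.py && python3 -m crank '[{"slide":[0,-0.0003,-0.0014],"roll":0},{"slide":[0,0,0],"roll":0}]' >/dev/null && python3 chk.py && python3 -m crank '[{"slide":[0,-0.0003,-0.0014],"roll":0},{"slide":[0,0,0],"roll":0}]' >/dev/null && python3 chk.py
```

```text
t 11.95 th 0.2296 y 0.2127 F [-0.2  3.6 -6.9] med x 214.8 y -52 (0.98) coa x 202.2 (0.98) open 0.0136
t 12.20 th 0.2336 y 0.2125 F [-0.   2.8 -6.9] med x 214.8 y -52 (0.98) coa x 202.1 (0.98) open 0.0137
t 12.45 th 0.2378 y 0.2122 F [ 0.7  1.7 -7.1] med x 214.8 y -52 (0.98) coa x 202.2 (0.98) open 0.0136
t 12.70 th 0.2419 y 0.2119 F [ 0.4  1.9 -6.4] med x 214.9 y -52 (0.98) coa x 202.1 (0.98) open 0.0138
t 12.95 th 0.2460 y 0.2116 F [ 1.3  0.2 -7.5] med x 214.8 y -52 (0.98) coa x 202.1 (0.98) open 0.0136
t 13.20 th 0.2500 y 0.2113 F [-0.1  0.6 -7.4] med x 214.9 y -52 (0.98) coa x 202.1 (0.98) open 0.0133
```

```bash
echo 214.9 >x0
python3 -m crank '[{"slide":[0,-0.0003,-0.0014],"roll":0},{"slide":[0,0,0],"roll":0}]' >/dev/null && python3 chk.py && python3 -m crank '[{"slide":[0,-0.0004,-0.0014],"roll":0},{"slide":[0,0,0],"roll":0}]' >/dev/null && python3 chk.py && python3 -m crank '[{"slide":[0,-0.0003,-0.0014],"roll":0},{"slide":[0,0,0],"roll":0}]' >/dev/null && python3 chk.py && python3 -m crank '[{"slide":[0,-0.0004,-0.0014],"roll":0},{"slide":[0,0,0],"roll":0}]' >/dev/null && python3 chk.py && python3 -m crank '[{"slide":[0,-0.0003,-0.0014],"roll":0},{"slide":[0,0,0],"roll":0}]' >/dev/null && python3 chk.py && python3 -m crank '[{"slide":[0,-0.0004,-0.0014],"roll":0},{"slide":[0,0,0],"roll":0}]' >/dev/null && python3 chk.py && python3 -m crank '[{"slide":[0,-0.0003,-0.0014],"roll":0},{"slide":[0,0,0],"roll":0}]' >/dev/null && python3 chk.py && python3 -m crank '[{"slide":[0,-0.0004,-0.0014],"roll":0},{"slide":[0,0,0],"roll":0}]' >/dev/null && python3 chk.py
```

```text
t 13.45 th 0.2541 y 0.2110 F [ 0.6 -1.4 -6.6] med x 214.8 y -52 (0.98) coa x 202.1 (0.98) open 0.0135
t 13.70 th 0.2584 y 0.2106 F [ 0.5 -2.  -7.1] med x 214.8 y -52 (0.98) coa x 202.3 (0.98) open 0.0136
t 13.95 th 0.2624 y 0.2103 F [ 1.4 -2.  -6.8] med x 214.9 y -52 (0.98) coa x 202.4 (0.97) open 0.0136
t 14.20 th 0.2666 y 0.2099 F [ 1.8 -2.2 -6.7] med x 215.0 y -52 (0.98) coa x 202.5 (0.97) open 0.0135
t 14.45 th 0.2707 y 0.2096 F [ 0.9 -2.8 -7.9] med x 215.0 y -52 (0.98) coa x 202.6 (0.97) open 0.0136
t 14.70 th 0.2749 y 0.2093 F [-0.5 -2.8 -8.4] med x 215.0 y -53 (0.98) coa x 202.6 (0.97) open 0.0133
t 14.95 th 0.2790 y 0.2089 F [ 1.1 -3.9 -8.4] med x 215.2 y -53 (0.97) coa x 202.5 (0.97) open 0.0135
t 15.20 th 0.2831 y 0.2085 F [ 1.6 -3.4 -8.5] med x 215.2 y -53 (0.98) coa x 202.4 (0.97) open 0.0134
```

```bash
echo 215.1 >x0
python3 -m crank '[{"slide":[0,-0.0005,-0.0014],"roll":0},{"slide":[0,0,0],"roll":0}]' >/dev/null && python3 chk.py && python3 -m crank '[{"slide":[0,-0.0004,-0.0014],"roll":0},{"slide":[0,0,0],"roll":0}]' >/dev/null && python3 chk.py && python3 -m crank '[{"slide":[0,-0.0005,-0.0014],"roll":0},{"slide":[0,0,0],"roll":0}]' >/dev/null && python3 chk.py && python3 -m crank '[{"slide":[0,-0.0004,-0.0014],"roll":0},{"slide":[0,0,0],"roll":0}]' >/dev/null && python3 chk.py && python3 -m crank '[{"slide":[0,-0.0004,-0.0014],"roll":0},{"slide":[0,0,0],"roll":0}]' >/dev/null && python3 chk.py && python3 -m crank '[{"slide":[0,-0.0004,-0.0014],"roll":0},{"slide":[0,0,0],"roll":0}]' >/dev/null && python3 chk.py && python3 -m crank '[{"slide":[0,-0.0004,-0.0014],"roll":0},{"slide":[0,0,0],"roll":0}]' >/dev/null && python3 chk.py && python3 -m crank '[{"slide":[0,-0.0004,-0.0014],"roll":0},{"slide":[0,0,0],"roll":0}]' >/dev/null && python3 chk.py
```

```text
t 15.45 th 0.2874 y 0.2081 F [ 0.  -4.4 -8. ] med x 215.2 y -53 (0.98) coa x 202.6 (0.97) open 0.0133
t 15.70 th 0.2917 y 0.2077 F [ 0.1 -2.4 -7.6] med x 215.2 y -53 (0.98) coa x 202.6 (0.97) open 0.0133
t 15.95 th 0.2959 y 0.2072 F [ 0.1 -1.3 -8. ] med x 215.2 y -53 (0.98) coa x 202.6 (0.98) open 0.0135
t 16.20 th 0.3000 y 0.2069 F [ 0.8 -0.5 -6.2] med x 215.2 y -53 (0.98) coa x 202.5 (0.97) open 0.0129
t 16.45 th 0.3042 y 0.2065 F [ 1.   0.2 -7.2] med x 215.2 y -53 (0.98) coa x 202.6 (0.98) open 0.0135
t 16.70 th 0.3084 y 0.2061 F [ 1.   1.6 -6.5] med x 214.8 y -53 (0.98) coa x 202.6 (0.98) open 0.0134
t 16.95 th 0.3125 y 0.2057 F [ 1.3  3.2 -6.2] med x 213.4 y -53 (0.98) coa x 202.7 (0.97) open 0.0134
MOVED
```

The medallion has started to move at 0.31 rad. I'm holding still.

```bash
python3 -m crank '[{"slide":[0,0,0],"roll":0},{"slide":[0,0,0],"roll":0}]' >/dev/null ; python3 chk.py ; python3 -m crank '[{"slide":[0,0,0],"roll":0},{"slide":[0,0,0],"roll":0}]' >/dev/null ; python3 chk.py ; python3 -m crank '[{"slide":[0,0,0],"roll":0},{"slide":[0,0,0],"roll":0}]' >/dev/null ; python3 chk.py
```

```text
t 17.20 th 0.3122 y 0.2057 F [ 0.4  2.5 -4.5] med x 208.8 y -53 (0.98) coa x 202.7 (0.97) open 0.0133
MOVED
t 17.45 th 0.3122 y 0.2057 F [ 1.7  3.3 -4.7] med x 201.3 y -53 (0.98) coa x 202.7 (0.97) open 0.0136
MOVED
t 17.70 th 0.3121 y 0.2057 F [ 0.1  4.4 -5.6] med x 191.1 y -53 (0.97) coa x 202.6 (0.97) open 0.0137
MOVED
```

```bash
python3 -m crank '[{"slide":[0,0,0],"roll":0},{"slide":[0,0,0],"roll":0},{"slide":[0,0,0],"roll":0},{"slide":[0,0,0],"roll":0},{"slide":[0,0,0],"roll":0},{"slide":[0,0,0],"roll":0},{"slide":[0,0,0],"roll":0},{"slide":[0,0,0],"roll":0},{"slide":[0,0,0],"roll":0},{"slide":[0,0,0],"roll":0}]' >/dev/null ; python3 chk.py ; python3 -m crank '[{"slide":[0,0,0],"roll":0},{"slide":[0,0,0],"roll":0},{"slide":[0,0,0],"roll":0},{"slide":[0,0,0],"roll":0},{"slide":[0,0,0],"roll":0},{"slide":[0,0,0],"roll":0},{"slide":[0,0,0],"roll":0},{"slide":[0,0,0],"roll":0},{"slide":[0,0,0],"roll":0},{"slide":[0,0,0],"roll":0},{"slide":[0,0,0],"roll":0},{"slide":[0,0,0],"roll":0}]' >/dev/null ; python3 chk.py;  python3 -m crank '[{"slide":[0,0,0],"roll":0},{"slide":[0,0,0],"roll":0},{"slide":[0,0,0],"roll":0},{"slide":[0,0,0],"roll":0},{"slide":[0,0,0],"roll":0},{"slide":[0,0,0],"roll":0},{"slide":[0,0,0],"roll":0},{"slide":[0,0,0],"roll":0}]' >/dev/null; python3 chk.py
```

```text
t 18.75 th 0.3121 y 0.2057 F [ 1.1  4.6 -4.4] med x 116.8 y -53 (0.95) coa x 202.7 (0.97) open 0.0137
MOVED
t 20.00 th 0.3121 y 0.2057 F [ 1.3  4.4 -3.7] med x 141.6 y -55 (0.44) coa x 202.6 (0.97) open 0.0134
MOVED
t 20.85 th 0.3121 y 0.2057 F [ 1.   5.2 -4.4] med x 139.8 y -55 (0.46) coa x 202.6 (0.97) open 0.0134
MOVED
```

Run:
```python
from h import *
snap('scene','scene5.png'); snap('wrist','wrist5.png')
```

View pics/scene5.png

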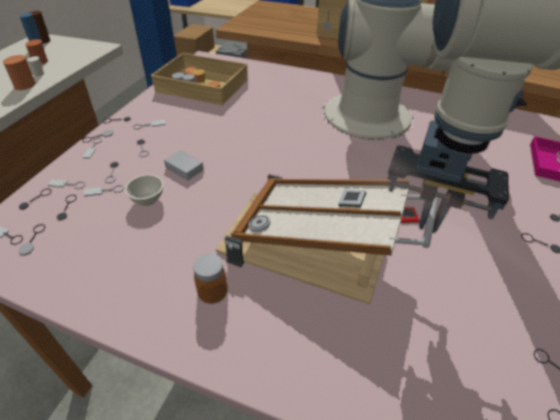

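View pics/wrist5.png

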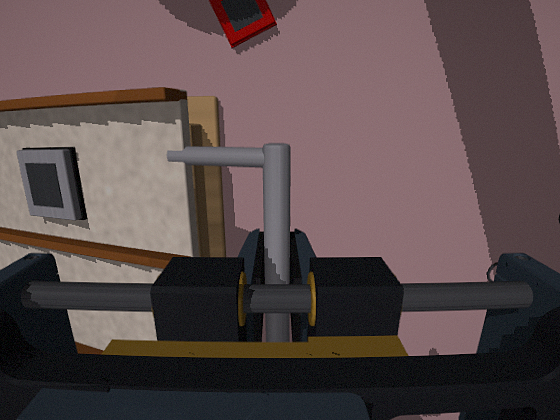

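Scene view: the medallion is at (260,223) by the stop, and the coaster is unmoved at (352,197). I'm measuring the medallion's place on the board.

Run:
```python
from chk import *
s=manip.snapshot('scene'); r=rect(s,.3121); t=np.load('ref.npz')['m'][9:47,9:47]
c=cv2.matchTemplate(r[15:80,:90],t,cv2.TM_CCOEFF_NORMED);_,v,_,l=cv2.minMaxLoc(c);print(l[0]+19,l[1]+15+19-95,v)
cv2.imwrite('pics/r6.png',cv2.resize(r[:, :150],None,fx=3,fy=3))
```

```text
37 -52 0.7598682641983032
```

View pics/r6.png

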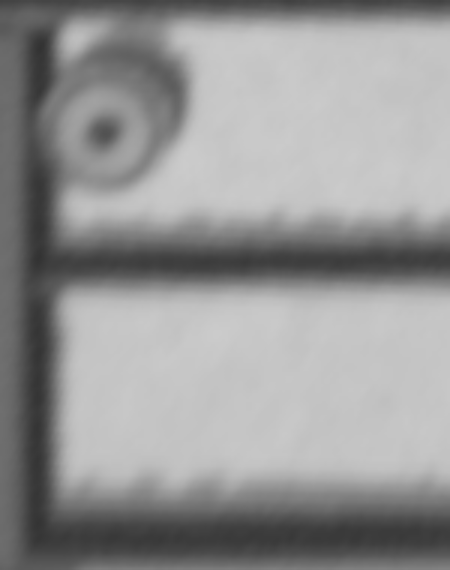

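The medallion rests at about 35 mm from the hinge, against the stop. I'm easing the lengthwise load, then opening partly and withdrawing straight up.

```bash
python3 -m crank '[{"slide":[0,0.0003,0],"roll":0},{"slide":[0,0,0],"roll":0},{"slide":[0,0,0],"roll":0}]'; python3 -m crank '[{"slide":[0,0,0],"roll":0},{"slide":[0,0,0],"roll":0},{"slide":[0,0,0],"roll":0},{"slide":[0,0,0],"roll":0},{"slide":[0,0,0],"roll":0},{"slide":[0,0,0],"roll":0}]' 0.42
python3 - <<'E'
from h import *
snap('wrist','wrist7.png')
E
```

```text
clock: 21.35
position: [0.5956, 0.2058, 0.3359]
orientation: [-0.047, -3.141, 0.0]
contact_force: [1.8, 1.7, -3.4]
opening: 0.0137
clock: 21.95
position: [0.5956, 0.2059, 0.3359]
orientation: [-0.047, -3.141, 0.0]
contact_force: [0.1, 0.4, 0.7]
opening: 0.0383
```

View pics/wrist7.png

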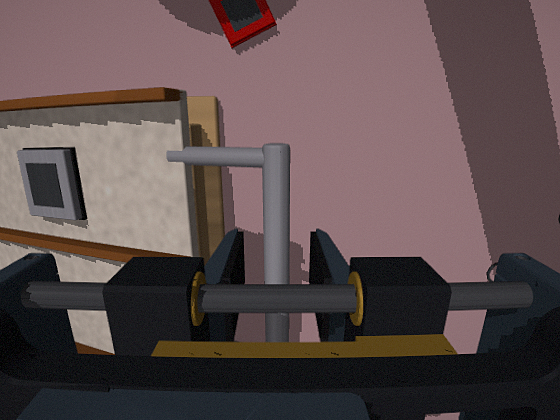

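The fingers stand clear on both sides of the bar (columns 240 and 312, bar 263–290), and the board did not drop. I'm withdrawing.

```bash
python3 -m crank '[{"slide":[0,0,-0.005],"roll":0},{"slide":[0,0,-0.01],"roll":0},{"slide":[0,0,-0.01],"roll":0},{"slide":[0,0,-0.015],"roll":0},{"slide":[0,0,-0.015],"roll":0},{"slide":[0,0,-0.015],"roll":0},{"slide":[0,0,-0.015],"roll":0},{"slide":[0,0,-0.015],"roll":0},{"slide":[0,0,0],"roll":0},{"slide":[0,0,0],"roll":0},{"slide":[0,0,0],"roll":0},{"slide":[0,0,0],"roll":0},{"slide":[0,0,0],"roll":0}]'
python3 - <<'E'
from chk import *
s=snap('scene','scene8.png'); r=rect(s,.3121); R=np.load('ref.npz'); c=find(r,R['c'],85,190); print('coa',c[0]+28,c[2])
c=cv2.matchTemplate(r[15:80,:90],R['m'][9:47,9:47],cv2.TM_CCOEFF_NORMED);_,v,_,l=cv2.minMaxLoc(c);print(l[0]+19,v)
E
```

```text
clock: 23.3
position: [0.5955, 0.2059, 0.4354]
orientation: [-0.047, -3.14, 0.0]
contact_force: [0.9, 0.3, 0.2]
opening: 0.0385
coa 202.66774 0.9783110618591309
37 0.7716686129570007
```

View pics/scene8.png

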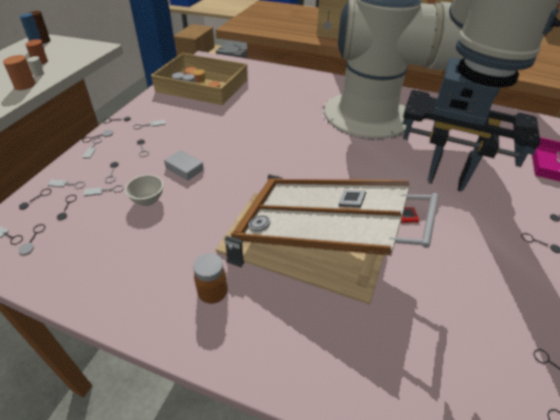

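The board stands alone, with the medallion at (260,223) against the stop and the coaster still at (352,197). The jar, bowl and tin are where they were, and the gripper is clear.

```bash
python3 -c "
from rig import manip
print(manip.finish_job())"
```

```text
the job is handed in; nothing more can be done
None
```

The medallion slid down to the stop on its own, and the board now stands by itself at that slope. I handed the job in at about 23 s; no verdict is reported.

**What I did:** I gripped the bar and raised the board round the hinge arc in small, camera-checked steps. The medallion began to move at about 0.31 rad, so I stopped there and held the bar still. It sped up at roughly 0.05 m/s², which puts its top speed at an estimated 0.13 m/s. I then opened the gripper partway and withdrew straight up.

**Last checks:**
- **Board:** it still fits the 0.312 rad view after release, so it did not drop.
- **Medallion:** it lies against the stop, about 35–37 mm from the hinge. The template match there was weak (0.77), because the stop and shadow changed its surroundings, but the picture agrees. My automatic tracker also failed near the stop, giving about 140 mm with a match below 0.5, so I measured again with a smaller template.
- **Coaster:** it is at about 202 mm and has not moved beyond measurement drift of 1–2 mm.
- **Pins:** the lengthwise force at the bar stayed below 6 N at every reading, so the hinge pins should not have slipped. I did not measure the pins directly.
- **Jar, bowl and tin:** they look unmoved in the pictures.

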